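Burst of UV, then unload the tool box

ROBOT

A 6-joint arm with a two-finger parallel gripper is mounted at the origin on a cart in front of the work surface, level with it; the furniture and walls round the work are solid. World frame = base frame: x ahead of the robot, y to its left, z up, the work surface at z = 0. Lengths are in mm, angles in rad, forces in N, time in s.
With the tool pointing down it reaches from about 300 to 775 mm from the base axis. Payload 14.6 kg.
Tool frame: the origin (TCP) lies at the very end of the fingers, on their centre line; the grasp point (between the pads) lies 19 mm behind it; z points along the fingers, y is the direction in which the jaws open and shut (so a half turn about z gives the same grasp; the last joint's range is limited). The gripper opens to 94 mm and grips with 3 to 60 N. Pads are 16 mm wide; open, the fingers measure 119 mm over their backs; the gripper's body (75 mm by 177 mm) begins 78 mm behind the grasp point.
Start: joints at [-1.254, 0.3, 1.521, -0, 1.321, -0.067], TCP at [205.938, -509.979, 205.446] pointing down, gripper open.
Joint ranges: [-3.03, 3.03], [-0.79, 2.21], [0.23, 2.52], [-1.04, 4.18], [0, 3.07], [-2.55, 2.55]. Speed limits (rad/s): [2.22, 2.22, 2.57, 3.14, 3.14, 3.14].

INTERFACE

Orientations are given as [roll, pitch, yaw] about the fixed x, y, z axes, in that order (R = Rz(yaw) Ry(pitch) Rx(roll)).
In Python, from cell import manip gives the robot as it stands.
- The arm moves only by the shell command python3 -m pendant 'ROWS' [FORCE]. ROWS is JSON, a list of rows, each an object with "claw": the finger opening in m, from 0 to 0.094; "delta_pos": the shift along the tool's x, y, z in m, a list of three; "rotation": the turn, a rotation vector about the tool's x, y, z in rad, a list of three. A call has 1 to 10 rows; each row is the pose to reach, as a shift and turn from the pose measured when the call began, along the tool's axes at that moment; what a row does not reach only later rows make up. A row lasts 1/8 s, in which the tool goes at most 62.5 mm and 10.7 degrees, less where a joint would pass 70% of its speed; a pose out of reach is approached as far as the arm can. A call with a gripper value outside its range is refused whole. The fingers move at their own pace and stop on an object; FORCE is the grip in N (left out, the last holds). Time passes only in rows, so rows that repeat a pose let the fingers close. It gives the time, the measured TCP pose, the force and the opening at its end, in the units of the state.
- manip.read_state(): the state, without advancing time (a new reading comes with each control period).
- manip.camera(name): name is "scene" or "top"; returns the picture (480x640x3 uint8, red, green, blue); there is no depth.
- manip.camera_model(name): a dict with "fx", "fy", "cx", "cy" (pixels), "distortion" ([k1, k2, p1, p2, k3] as OpenCV has them; the pictures are not rectified), "cam_to_world" (4x4, takes a point from camera to world coordinates). Camera axes: x right, y up, looking along -z (the intrinsics and any distortion apply to the point x, -y, -z); pixel columns grow to the right and rows downward; lengths in mm; the calibration is good to about 2 mm. A picture is of the moment at which its call begins. camera_model takes no time and is no camera call.
- manip.sign_off(): hands the job in, once; it reports no verdict.
The state is a dict: "clock": time; "joints": joint angles; "qd": joint speeds; "effort": joint torques, N m; "eef_pos": TCP position; "eef_rot": TCP orientation; "wrist_force": force on the tool from outside, world axes, zero at the start; "moment": the same for the moment, N m; "finger_gap": finger opening in mm.
Only numpy, scipy, OpenCV 4.12 (cv2) and the standard library are available. Lean on these libraries where they do the work, as an engineer would, in place of code of your own. Each camera call takes 0.05 s, during which the arm holds its last target.

TASK

Give the peeler shut in the UV tool box one more burst: pull the lamp knob (the larger of the two) out until it clicks, let go of it and leave the lamp on for at least three seconds, then push it fully home; the lamp must be off before the lid opens. Take the whetstone off the lid and set it flat on a clear patch of the table top, then press the hook's tongue down in its slot so that the lid springs up, and lay the peeler flat in the shallow metal tray. Drop neither of them, leave the small fan knob pushed in and the lid open, and leave the other things standing where they are.

Things in the scene. Friction and masses are not known exactly. Their poses are not given: they have to be found in the camera images.
- tray_floor (a point): centre of the inner floor of the shallow metal tray, 3 mm above the table. The tray is heavy and fixed to the table; light grey metal, outside 95 mm (its x) by 227 mm (its y), inside 84 x 216 mm, wall tops 25 mm above the table. Axes: the tray's, z up.
- uv_box: grey metal UV tool box, fixed; origin at the centre of its underside on the table, z up, -x its front. Footprint x -163 to +128 mm, y -120 to +120 mm. Front to back: a control panel sloping 30 degrees (x=-163, z=63 to x=-116, z=90 mm) with the lamp knob at y=-75 and the fan knob at y=+75 mm; a level ledge 90 mm high (x -116 to -58) with the hook's slot; the well under the lid.
- well_floor (a point): centre of the floor of the box's well, 40 mm above the table, axes as the box's. Inside, the well is 146 mm (x) by 216 mm (y); its rim is 45 mm above this floor, the top of the shut lid 55 mm. The peeler lies on this floor. Open, the lid stands behind the well and leans back.
- lamp_knob_grip (a point): centre of the grip of the lamp knob, a black round knob 33 mm across and 26 mm tall, the larger one, at the right end of the sloping panel seen from the front. Grip centre 27.5 mm off the panel when pushed in; a collar 19 mm across and 9 mm tall stands on the panel under it. z axis = the direction of pull (leans 30 degrees from vertical to the box's front); the y axis is the box's y.
- lamp_knob (a joint): lamp knob: 0 pushed home (off), 0.012 m pulled out to its click (on), end stop at 0.013. A sprung detent holds it at either end; about 8 N starts it, past half way it snaps on by itself and stays.
- fan_knob (a joint): fan knob, 22 mm across and 22 mm tall, at the left end of the panel seen from the front, same working: 0 pushed home (off), 0.012 m out. It starts and stays home.
- catch_tongue (a point): middle of the upper face of the hook's tongue, a steel plate 24 mm (box x) by 56 mm (box y), lying 7 mm below the ledge in a slot that is 44 mm (box x, x -104 to -60 mm) by 67 mm (box y). The hook's upright arm, 24 mm wide, stands at the back of the slot, its front face 22 mm behind this point, and swings 8 mm forward as the tongue goes down. Push the tongue down; this point moves with it.
- catch (a joint): hook catch, rad: 0 at rest, positive as the tongue is pressed down (36 mm lever at the tongue's middle). The hook lets go of the lid's front edge at about 0.2 (7 mm down, about 6 N); stop at 0.30 (11 mm, about 9 N). Springs back.
- uv_lid (a joint): lid, hinged along the rear edge of the box: 0 shut, 2.1 rad fully open. Held shut by the hook; once freed, its spring hinge and damper raise it by itself to 2.1 in about 3 s, where it stays. It is 162 mm (box x) by 236 mm (box y), 10 mm thick.
- peeler_mid (a point): middle of the peeler's black handle, half-way up (8.5 mm above what it lies on). The peeler is 170 mm long along its x; the handle runs from -65 to +40 mm of this point, 24 mm wide (its y), 17 mm tall; the thin steel blade, 14 mm wide and 6 mm tall, runs on to x=+105 mm. 80 g. Its x lies roughly across the box, it starts on the floor of the well under the shut lid.
- whetstone_mid (a point): centre of the whetstone, a two-layer block 50 mm (its x) by 150 mm (its y) by 26 mm tall (its z, up), about 0.32 kg, lying on the shut lid.
- jar_tall: spice jar with a round cap, 45 mm across, 106 mm tall, loose bystander; origin at the centre of its foot, z up.
- jar_short: spice jar, 47 mm across, 98 mm tall, loose bystander; origin at the centre of its foot, z up.
- timer: wind-up timer, 66 mm across, 53 mm tall, loose bystander; origin at the centre of its foot, z up.
- ramekin: stainless sauce cup, 65 mm across, 37 mm tall, loose bystander; origin at the centre of its foot, z up.
- table_mark (a point): a point on the table top, its surface at z=0. A slicer and a tape roll stand at the left (y above 0.32 m), a stack of pans at the right (y below -0.31 m, 110 mm tall) with a jug behind it, pans and a scoop along the back (x above 0.73 m). The top between is clear but for the things listed here and, near the front edge (x below 0.39 m), a thermometer, a pen and a hex key.

How it is judged:
By the outcome, as a careful person would: the job done as asked, in the order asked, and still so for the second after the job is handed in, with the robot touching nothing.
It also fails if it takes over 72 s, if anything falls off the work surface, if the arm or the gripper's body presses on something with over 40 N, if the wrist force passes 120 N, or if a joint passes its speed limit or range.

## Working session

There is one attempt and no reset: what is moved stays moved. The work goes in short steps, Python scripts to look and compute and a shell command to move; the robot and the scene stay as the last step left them, time stands still between calls to the robot, and variables do not carry over. Pictures are saved under pics/ and viewed, and the job is handed in when it is done.

```bash
ls; mkdir -p pics; python3 - <<'E'
from cell import manip
import cv2
print(manip.read_state())
for n in("scene","top"):
    cv2.imwrite(f"pics/{n}0.png",manip.camera(n)[:,:,::-1]); print(manip.camera_model(n))
E
```

```text
pics
{'clock': 0.0, 'joints': array([-1.25358881e+00,  3.00457904e-01,  1.52161899e+00,  5.96389272e-06,
        1.32072809e+00, -6.65773049e-02]), 'qd': array([0.00055864, 0.00100132, 0.00051683, 0.00058296, 0.00202045,
       0.00017057]), 'effort': array([-5.46589145e-04, -5.31802046e+01, -3.52736986e+01,  7.07854866e-02,
        2.43411813e-02, -9.38010339e-05]), 'eef_pos': array([ 205.85872886, -509.7129047 ,  204.87754436]), 'eef_rot': array([-3.14038339e+00, -8.64177736e-05,  3.83783286e-01]), 'wrist_force': array([-0.39663011,  0.13213739,  0.47817783]), 'moment': array([-0.02849578, -0.0093477 ,  0.03287996]), 'finger_gap': 93.58297061719229}
{'fx': 615.4294087681831, 'fy': 615.4294087681831, 'cx': 316.6529947220357, 'cy': 242.39882147423157, 'distortion': array([0.00837286, 0.        , 0.        , 0.        , 0.        ]), 'cam_to_world': array([[-8.89834899e-01,  3.58535829e-01, -2.82216073e-01,
         1.46618163e+02],
       [-4.56116980e-01, -6.82291131e-01,  5.71345879e-01,
         7.81336377e+02],
       [ 1.22944448e-02,  6.37127046e-01,  7.70660739e-01,
         1.19376947e+03],
       [ 0.00000000e+00,  0.00000000e+00,  0.00000000e+00,
         1.00000000e+00]])}
{'fx': 613.3025480100648, 'fy': 613.3025480100648, 'cx': 330.23381432550156, 'cy': 242.47544530207168, 'distortion': array([-0.18440116,  0.        ,  0.        ,  0.        ,  0.        ]), 'cam_to_world': array([[-1.17870601e-02,  9.85415568e-01, -1.69756367e-01,
         3.39761211e+02],
       [-9.99674046e-01, -1.54579096e-02, -2.03188064e-02,
        -4.76048927e+01],
       [-2.26465467e-02,  1.69461535e-01,  9.85276571e-01,
         1.31512837e+03],
       [ 0.00000000e+00,  0.00000000e+00,  0.00000000e+00,
         1.00000000e+00]])}
```

View pics/top0.png

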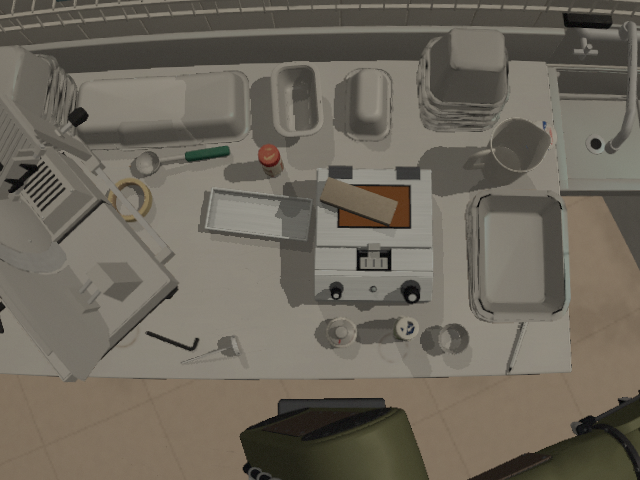

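View pics/scene0.png

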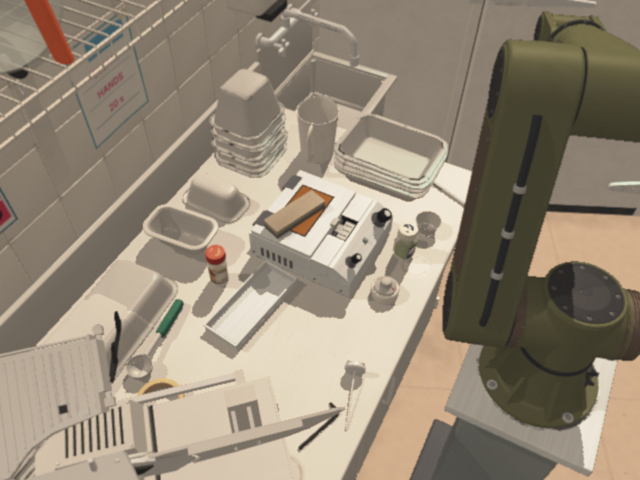

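The pictures show the box at top columns 315–432, rows 168–300, with the lamp knob at about (411,291) and the fan knob at (336,290). The stone lies on the lid at about (358,201) and the tray is at (258,215). The tall jar is at (269,157), and the timer, short jar and ramekin stand in front of the box at rows 328–338. I'll zoom in next.

```bash
cat > h.py <<'E'
import numpy as np, cv2
from cell import manip
def ray(n,uv):
    m=manip.camera_model(n);K=np.array([[m['fx'],0,m['cx']],[0,m['fy'],m['cy']],[0,0,1]])
    p=cv2.undistortPoints(np.array(uv,float).reshape(-1,1,2),K,m['distortion']).reshape(-1,2)
    T=m['cam_to_world'];d=np.c_[p[:,0],-p[:,1],-np.ones(len(p))]@T[:3,:3].T
    return T[:3,3],d
def onz(n,uv,z):
    o,d=ray(n,uv);return o+d*((z-o[2])/d[:,2])[:,None]
def proj(n,X):
    m=manip.camera_model(n);K=np.array([[m['fx'],0,m['cx']],[0,m['fy'],m['cy']],[0,0,1]])
    T=m['cam_to_world'];c=(np.array(X,float).reshape(-1,3)-T[:3,3])@T[:3,:3]
    c=c*[1,-1,-1];return cv2.projectPoints(c,np.zeros(3),np.zeros(3),K,m['distortion'])[0].reshape(-1,2)
def tri(u1,u2):
    a,d=ray('top',u1);b,e=ray('scene',u2);d=d[0];e=e[0]
    s=np.linalg.lstsq(np.c_[d,-e],b-a,rcond=None)[0];p=a+s[0]*d;q=b+s[1]*e
    return (p+q)/2,np.linalg.norm(p-q)
def zoom(img,x0,y0,x1,y1,f,name):
    cv2.imwrite(name,cv2.resize(img[y0:y1,x0:x1],None,fx=f,fy=f,interpolation=cv2.INTER_CUBIC))
E
python3 - <<'E'
from h import *
t=cv2.imread('pics/top0.png');s=cv2.imread('pics/scene0.png')
zoom(t,300,155,450,310,3.8,'pics/z1.png');zoom(t,190,140,330,250,5,'pics/z2.png');zoom(s,200,160,450,310,3.2,'pics/z3.png')
E
```

```text
(no output)
```

View pics/z1.png

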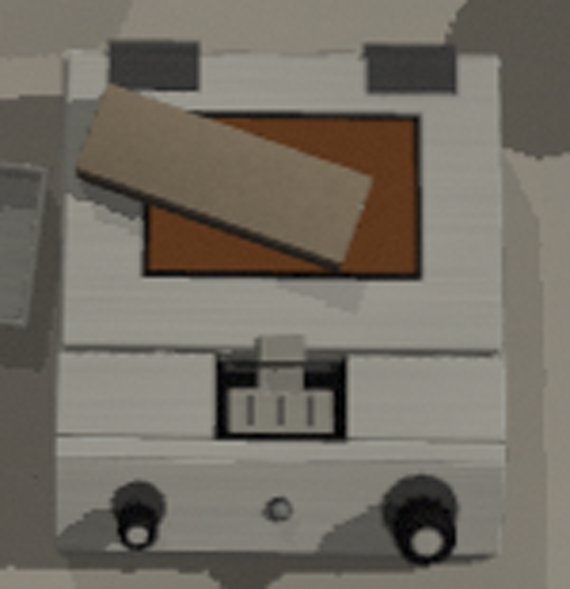

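View pics/z2.png

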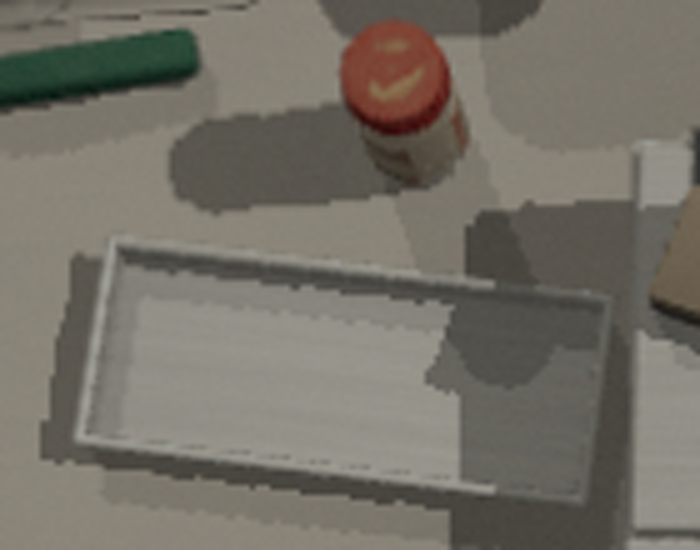

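View pics/z3.png

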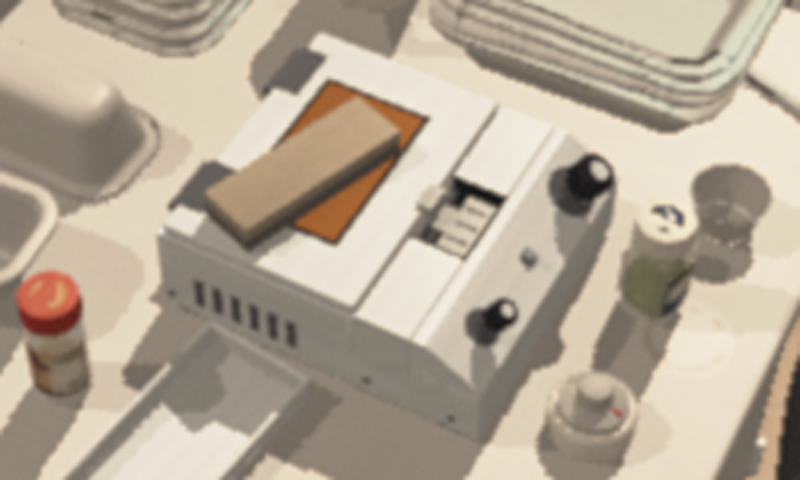

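```bash
python3 - <<'E'
from h import *
def u1(p): p=np.array(p,float);return (p+.5)/3.8-.5+[300,155]
def u2(p): p=np.array(p,float);return (p+.5)/5-.5+[190,140]
def u3(p): p=np.array(p,float);return (p+.5)/3.2-.5+[200,160]
# box fits
def rigid(A,B):
    A=np.array(A,float);B=np.array(B,float);a=A-A.mean(0);b=B-B.mean(0)
    th=np.arctan2((a[:,0]*b[:,1]-a[:,1]*b[:,0]).sum(),(a*b).sum());R=np.array([[np.cos(th),-np.sin(th)],[np.sin(th),np.cos(th)]])
    t=B.mean(0)-R@A.mean(0);return t,th,np.round(B-(A@R.T+t),1)
P=[((215,440),(-104,33.5),90),((348,440),(-104,-33.5),90),((57,459),(-116,120),90),((503,461),(-116,-120),90),((57,552),(-163,120),63),((498,554),(-163,-120),63)]
B=[onz('top',u1(p),z)[0,:2] for p,_,z in P]
print(rigid([q for _,q,_ in P],B))
print('lid',[onz('top',u1(p),95)[0,:2].round(1) for p in((63,347),(498,350),(65,52),(499,57))])
print('stone',s:=np.array([onz('top',u1(p),121)[0,:2] for p in((110,85),(372,178),(342,265),(78,172))]));print(s.mean(0),[np.linalg.norm(s[i]-s[i-1]) for i in range(4)])
d=s[1]-s[0]+s[2]-s[3];print('ydir ang',np.arctan2(d[1],d[0]))
t=np.array([onz('top',u2(p),25)[0,:2] for p in((113,240),(611,298),(586,500),(77,441))]);print('tray',t,t.mean(0),[np.linalg.norm(t[i]-t[i-1]) for i in range(4)])
d=t[0]-t[1]+t[3]-t[2];print('tray ydir',np.arctan2(d[1],d[0]))
print('knob top lamp',tri(u1((427,542)),u3((601,170))),'fan',tri(u1((138,534)),u3((507,312))))
E
```

```text
(array([ 597.17828073, -110.84719464]), np.float64(-0.020924386079465566), array([[-0.9,  1.3],
       [-0.6, -2.2],
       [ 0.4, -1.7],
       [ 0.6,  2. ],
       [ 0.2, -1. ],
       [ 0.3,  1.6]]))
lid [array([543.3,   6. ]), array([ 538.1, -225.2]), array([706.1,   3.7]), array([ 699.7, -232.7])]
stone [[ 679.58561423  -21.22012211]
 [ 626.60067479 -158.57920263]
 [ 580.12914377 -141.36434103]
 [ 632.3402202    -3.81737728]]
[629.66391325 -81.24526076] [np.float64(50.34861253395394), np.float64(147.22404969208722), np.float64(49.55758928123562), np.float64(147.1229544905287)]
ydir ang -1.9362671315255888
tray [[688.43892089 236.92742778]
 [657.73401035  17.79713209]
 [569.06895618  29.06377984]
 [598.63855404 250.58218179]] [628.47011037 133.59263038] [np.float64(90.832583329632), np.float64(221.2710510225202), np.float64(89.37801285656363), np.float64(223.48325109166663)]
tray ydir 1.4348541265067238
knob top lamp (array([ 435.67838625, -182.33447162,  109.89291271]), np.float64(0.3455759375372435)) fan (array([443.10024347, -32.55778923, 102.87705987]), np.float64(0.9166828180490239))
```

```bash
cat >> h.py <<'E'
from scipy.spatial.transform import Rotation as Rn
BT=np.array([597.2,-110.8]);BY=-0.021
def box(p):
    c,s=np.cos(BY),np.sin(BY);return np.array([BT[0]+c*p[0]-s*p[1],BT[1]+s*p[0]+c*p[1],p[2]])
def go(tcp,rpy):
    "shift & turn from the current pose to a target TCP pose, tool axes, m / rad"
    st=manip.read_state();R0=Rn.from_euler('xyz',st['eef_rot']);R1=Rn.from_euler('xyz',rpy)
    d=R0.inv().apply(np.array(tcp)-st['eef_pos'])/1000;w=(R0.inv()*R1).as_rotvec()
    print('tcp',np.round(tcp,1),'delta',np.round(d,4),'rot',np.round(w,4),'deg',np.degrees(np.linalg.norm(w)).round(0),'clock',st['clock'])
def show():
    st=manip.read_state();print({k:np.round(v,3) for k,v in st.items() if k in('clock','joints','eef_pos','eef_rot','wrist_force','finger_gap')})
E
python3 - <<'E'
from h import *
for n,uv,z in(('tall cap',(268,155),106),('short cap',(406,328),98),('timer',(341,331),50),('ramekin',(451,338),20)):
    print(n,onz('top',[uv],z)[0].round(0))
g=box([-153.25,-75,100.3]);print('grip',g)
rpy=[np.pi,-np.pi/6,BY];zt=Rn.from_euler('xyz',rpy).apply([0,0,1])
T=g+(19-2)*zt;print('tcp knob',T)
go(T-80*zt,rpy)
E
```

```text
tall cap [734. 104. 106.]
short cap [ 376. -170.   98.]
timer [373. -41.  50.]
ramekin [ 355. -272.   20.]
grip [ 442.40890614 -182.56544964  100.3       ]
tcp knob [ 450.90703196 -182.74393652   85.57756814]
tcp [ 410.9 -181.9  154.9] delta [ 0.3129 -0.2272  0.0504] rot [-0.107   0.5165  0.3952] deg 38.0 clock 0.1
```

```bash
python3 -m pendant '[{"claw":0.06,"delta_pos":[0.313,-0.227,0.03],"rotation":[-0.107,0.5165,0.3952]},{"claw":0.06,"delta_pos":[0.313,-0.227,0.05],"rotation":[-0.107,0.5165,0.3952]},{"claw":0.06,"delta_pos":[0.313,-0.227,0.05],"rotation":[-0.107,0.5165,0.3952]},{"claw":0.06,"delta_pos":[0.313,-0.227,0.05],"rotation":[-0.107,0.5165,0.3952]},{"claw":0.06,"delta_pos":[0.313,-0.227,0.05],"rotation":[-0.107,0.5165,0.3952]},{"claw":0.06,"delta_pos":[0.313,-0.227,0.05],"rotation":[-0.107,0.5165,0.3952]},{"claw":0.06,"delta_pos":[0.313,-0.227,0.05],"rotation":[-0.107,0.5165,0.3952]},{"claw":0.06,"delta_pos":[0.313,-0.227,0.05],"rotation":[-0.107,0.5165,0.3952]}]' 20
python3 - <<'E'
from h import *
show()
go([450.9,-182.7,85.6],[np.pi,-np.pi/6,BY])
t=manip.camera('top')[:,:,::-1];s=manip.camera('scene')[:,:,::-1]
zoom(s,280,120,480,270,4,'pics/a1.png')
E
```

```text
clock: 1.1
eef_pos: [411.3, -181.0, 155.0]
eef_rot: [-3.141, -0.523, -0.018]
wrist_force: [0.3, -1.1, 0.1]
finger_gap: 60.2
{'clock': np.float64(1.1), 'joints': array([-0.686, -0.104,  2.184,  0.5  ,  0.7  ,  0.576]), 'eef_pos': array([ 411.32 , -180.986,  155.041]), 'eef_rot': array([-3.141, -0.523, -0.018]), 'wrist_force': array([ 0.282, -1.1  ,  0.088]), 'finger_gap': np.float64(60.17)}
tcp [ 450.9 -182.7   85.6] delta [-0.0004  0.001   0.0799] rot [-0.0014  0.0003  0.0022] deg 0.0 clock 1.1
```

View pics/a1.png

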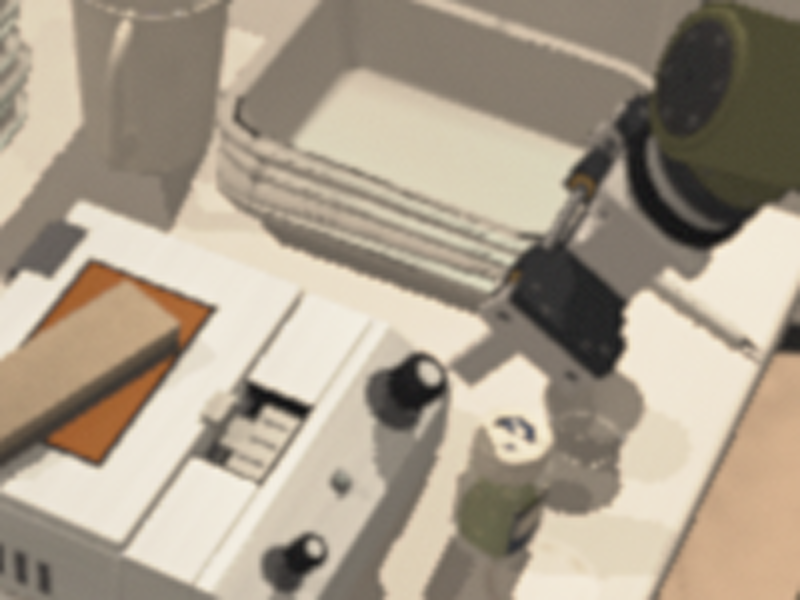

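The gripper is lined up off the lamp knob, which shows at (420,380) in the crop, and it is clear of the jar. I'll advance and grip.

```bash
python3 -m pendant '[{"claw":0.06,"delta_pos":[0,0.001,0.04],"rotation":[0,0,0]},{"claw":0.06,"delta_pos":[0,0.001,0.065],"rotation":[0,0,0]},{"claw":0.06,"delta_pos":[0,0.001,0.08],"rotation":[0,0,0]},{"claw":0.06,"delta_pos":[0,0.001,0.08],"rotation":[0,0,0]},{"claw":0.028,"delta_pos":[0,0.001,0.08],"rotation":[0,0,0]},{"claw":0.028,"delta_pos":[0,0.001,0.08],"rotation":[0,0,0]},{"claw":0.028,"delta_pos":[0,0.001,0.08],"rotation":[0,0,0]},{"claw":0.028,"delta_pos":[0,0.001,0.08],"rotation":[0,0,0]}]' 25
python3 - <<'E'
from h import *
show()
E
```

```text
clock: 2.2
eef_pos: [450.7, -182.4, 86.1]
eef_rot: [-3.137, -0.523, -0.021]
wrist_force: [2.4, 17.9, 5.9]
finger_gap: 31.2
{'clock': np.float64(2.2), 'joints': array([-0.621,  0.114,  2.164,  0.63 ,  0.506,  0.468]), 'eef_pos': array([ 450.741, -182.391,   86.137]), 'eef_rot': array([-3.137, -0.523, -0.021]), 'wrist_force': array([ 2.418, 17.947,  5.941]), 'finger_gap': np.float64(31.239)}
```

```bash
python3 -m pendant '[{"claw":0.028,"delta_pos":[0,-0.001,0],"rotation":[0,0,0]},{"claw":0.028,"delta_pos":[0,-0.001,-0.004],"rotation":[0,0,0]},{"claw":0.028,"delta_pos":[0,-0.001,-0.008],"rotation":[0,0,0]},{"claw":0.028,"delta_pos":[0,-0.001,-0.012],"rotation":[0,0,0]},{"claw":0.028,"delta_pos":[0,-0.001,-0.0125],"rotation":[0,0,0]}]' 30
python3 - <<'E'
from h import *
show()
E
```

```text
clock: 2.82
eef_pos: [444.5, -181.6, 97.4]
eef_rot: [-3.138, -0.524, -0.021]
wrist_force: [0.7, -2.1, -2.9]
finger_gap: 31.0
{'clock': np.float64(2.825), 'joints': array([-0.629,  0.077,  2.171,  0.603,  0.533,  0.492]), 'eef_pos': array([ 444.527, -181.593,   97.375]), 'eef_rot': array([-3.138, -0.524, -0.021]), 'wrist_force': array([ 0.725, -2.133, -2.949]), 'finger_gap': np.float64(31.044)}
```

```bash
python3 -m pendant '[{"claw":0.05,"delta_pos":[0,0,0],"rotation":[0,0,0]},{"claw":0.05,"delta_pos":[0,0,0],"rotation":[0,0,0]},{"claw":0.05,"delta_pos":[0,0,0],"rotation":[0,0,0]},{"claw":0.05,"delta_pos":[0,0,-0.03],"rotation":[0,0,0]},{"claw":0.05,"delta_pos":[0,0,-0.07],"rotation":[0,0,0]},{"claw":0.05,"delta_pos":[0,0,-0.07],"rotation":[0,0,0]}]'
python3 - <<'E'
from h import *
show()
s=manip.camera('scene')[:,:,::-1]
zoom(s,280,120,480,270,4,'pics/a2.png')
E
```

```text
clock: 3.58
eef_pos: [409.7, -181.7, 160.1]
eef_rot: [-3.141, -0.527, -0.02]
wrist_force: [-1.1, -0.4, 0.2]
finger_gap: 50.0
{'clock': np.float64(3.575), 'joints': array([-0.692, -0.117,  2.182,  0.5  ,  0.713,  0.577]), 'eef_pos': array([ 409.689, -181.735,  160.12 ]), 'eef_rot': array([-3.141, -0.527, -0.02 ]), 'wrist_force': array([-1.059, -0.414,  0.18 ]), 'finger_gap': np.float64(50.017)}
```

View pics/a2.png

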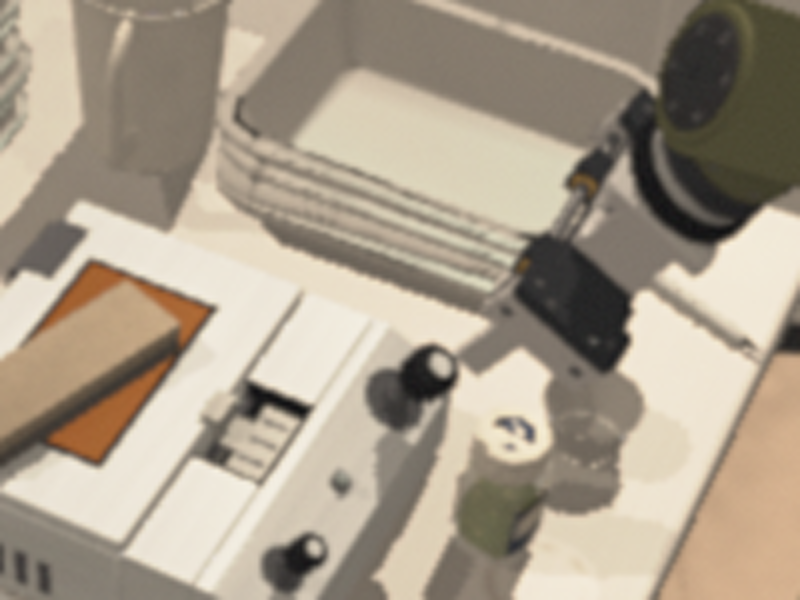

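The lamp knob's face has moved out, from (430,375) to (438,360), and the fan knob at (310,550) is unchanged. I'll wait with the fingers closing clear of the knob.

```bash
for i in 1; do python3 -m pendant '[{"claw":0.0,"delta_pos":[0,0,0],"rotation":[0,0,0]},{"claw":0.0,"delta_pos":[0,0,0],"rotation":[0,0,0]},{"claw":0.0,"delta_pos":[0,0,0],"rotation":[0,0,0]},{"claw":0.0,"delta_pos":[0,0,0],"rotation":[0,0,0]},{"claw":0.0,"delta_pos":[0,0,0],"rotation":[0,0,0]},{"claw":0.0,"delta_pos":[0,0,0],"rotation":[0,0,0]},{"claw":0.0,"delta_pos":[0,0,0],"rotation":[0,0,0]},{"claw":0.0,"delta_pos":[0,0,0],"rotation":[0,0,0]},{"claw":0.0,"delta_pos":[0,0,0],"rotation":[0,0,0]},{"claw":0.0,"delta_pos":[0,0,0],"rotation":[0,0,0]}]'; done
python3 -m pendant '[{"claw":0.0,"delta_pos":[0,0,0],"rotation":[0,0,0]},{"claw":0.0,"delta_pos":[0,0,0],"rotation":[0,0,0]},{"claw":0.0,"delta_pos":[0,0,0],"rotation":[0,0,0]},{"claw":0.0,"delta_pos":[0,0,0],"rotation":[0,0,0]},{"claw":0.0,"delta_pos":[0,0,0],"rotation":[0,0,0]},{"claw":0.0,"delta_pos":[0,0,0],"rotation":[0,0,0]},{"claw":0.0,"delta_pos":[0,0,0],"rotation":[0,0,0]},{"claw":0.0,"delta_pos":[0,0,0],"rotation":[0,0,0]},{"claw":0.0,"delta_pos":[0,0,0],"rotation":[0,0,0]},{"claw":0.0,"delta_pos":[0,0,0],"rotation":[0,0,0]}]'
python3 -m pendant '[{"claw":0.0,"delta_pos":[0,0,0],"rotation":[0,0,0]},{"claw":0.0,"delta_pos":[0,0,0],"rotation":[0,0,0]},{"claw":0.0,"delta_pos":[0,0,0],"rotation":[0,0,0]},{"claw":0.0,"delta_pos":[0,0,0],"rotation":[0,0,0]},{"claw":0.0,"delta_pos":[0,0,0],"rotation":[0,0,0]},{"claw":0.0,"delta_pos":[0,0,0],"rotation":[0,0,0]}]'
python3 - <<'E'
from h import *
show()
rpy=[np.pi,-np.pi/6,BY];zt=Rn.from_euler('xyz',rpy).apply([0,0,1])
g=box([-153.25,-75,100.3])
go(g-27*zt,rpy);go(g-13*zt,rpy)
t=manip.camera('top')[:,:,::-1]
zoom(t,300,155,450,310,3.8,'pics/a3.png')
E
```

```text
clock: 4.88
eef_pos: [409.7, -181.4, 158.8]
eef_rot: [-3.14, -0.525, -0.021]
wrist_force: [1.4, -0.1, -0.1]
finger_gap: 0.4
clock: 6.12
eef_pos: [409.7, -181.4, 158.8]
eef_rot: [-3.14, -0.526, -0.021]
wrist_force: [-0.2, 0.1, -0.8]
finger_gap: 0.5
clock: 6.88
eef_pos: [409.7, -181.5, 158.8]
eef_rot: [-3.14, -0.525, -0.021]
wrist_force: [-0.1, 0.1, -0.4]
finger_gap: 0.4
{'clock': np.float64(6.875), 'joints': array([-0.691, -0.114,  2.183,  0.5  ,  0.711,  0.576]), 'eef_pos': array([ 409.718, -181.453,  158.753]), 'eef_rot': array([-3.14 , -0.525, -0.021]), 'wrist_force': array([-0.088,  0.115, -0.444]), 'finger_gap': np.float64(0.379)}
tcp [ 428.9 -182.3  123.7] delta [-0.001   0.0005  0.04  ] rot [-0.002  -0.0019  0.0002] deg 0.0 clock 6.875
tcp [ 435.9 -182.4  111.6] delta [-0.001   0.0005  0.054 ] rot [-0.002  -0.0019  0.0002] deg 0.0 clock 6.875
```

View pics/a3.png

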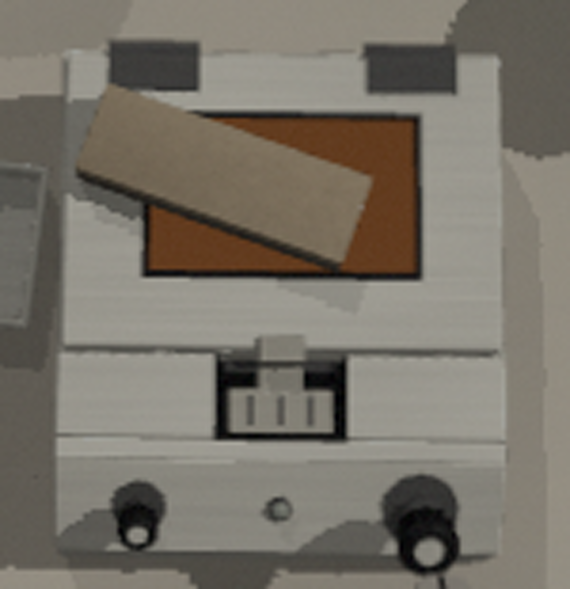

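The lamp knob is still out, with its face at (430,550) compared with (427,542) before, and more than 3.5 s have passed since release. I'll push it home now.

```bash
python3 -m pendant '[{"claw":0.0,"delta_pos":[-0.001,0.0005,0.03],"rotation":[0,0,0]},{"claw":0.0,"delta_pos":[-0.001,0.0005,0.042],"rotation":[0,0,0]},{"claw":0.0,"delta_pos":[-0.001,0.0005,0.048],"rotation":[0,0,0]},{"claw":0.0,"delta_pos":[-0.001,0.0005,0.052],"rotation":[0,0,0]},{"claw":0.0,"delta_pos":[-0.001,0.0005,0.055],"rotation":[0,0,0]},{"claw":0.0,"delta_pos":[-0.001,0.0005,0.055],"rotation":[0,0,0]}]'
python3 - <<'E'
from h import *
show()
E
```

```text
clock: 7.68
eef_pos: [436.5, -182.5, 111.0]
eef_rot: [-3.14, -0.526, -0.021]
wrist_force: [-0.6, -0.5, 1.0]
finger_gap: 0.6
{'clock': np.float64(7.675), 'joints': array([-0.644,  0.033,  2.178,  0.579,  0.568,  0.51 ]), 'eef_pos': array([ 436.517, -182.494,  110.951]), 'eef_rot': array([-3.14 , -0.526, -0.021]), 'wrist_force': array([-0.565, -0.543,  1.019]), 'finger_gap': np.float64(0.586)}
```

```bash
python3 -m pendant '[{"claw":0.0,"delta_pos":[0,0,0.001],"rotation":[0,0,0]},{"claw":0.0,"delta_pos":[0,0,0.002],"rotation":[0,0,0]},{"claw":0.0,"delta_pos":[0,0,0.002],"rotation":[0,0,0]}]'
python3 - <<'E'
from h import *
show()
E
```

```text
clock: 8.05
eef_pos: [437.3, -182.7, 110.4]
eef_rot: [-3.141, -0.527, -0.02]
wrist_force: [-28.3, 3.9, 29.7]
finger_gap: 0.6
{'clock': np.float64(8.05), 'joints': array([-0.644,  0.036,  2.177,  0.581,  0.566,  0.508]), 'eef_pos': array([ 437.31 , -182.718,  110.428]), 'eef_rot': array([-3.141, -0.527, -0.02 ]), 'wrist_force': array([-28.332,   3.896,  29.714]), 'finger_gap': np.float64(0.635)}
```

```bash
python3 -m pendant '[{"claw":0.0,"delta_pos":[0,0,-0.03],"rotation":[0,0,0]},{"claw":0.075,"delta_pos":[0,0,-0.08],"rotation":[0,0,0]},{"claw":0.075,"delta_pos":[0,0,-0.09],"rotation":[0,0,0]}]'
python3 - <<'E'
from h import *
show()
t=manip.camera('top')[:,:,::-1];cv2.imwrite('pics/t4.png',t)
zoom(t,300,155,450,310,3.8,'pics/a4.png')
go([629.7,-81.2,190],[np.pi,0,1.205])
E
```

```text
clock: 8.43
eef_pos: [392.0, -182.5, 190.8]
eef_rot: [3.139, -0.53, -0.019]
wrist_force: [0.8, 0.7, -0.4]
finger_gap: 17.0
{'clock': np.float64(8.425), 'joints': array([-0.73 , -0.205,  2.177,  0.471,  0.808,  0.593]), 'eef_pos': array([ 391.961, -182.518,  190.773]), 'eef_rot': array([ 3.139, -0.53 , -0.019]), 'wrist_force': array([ 0.759,  0.695, -0.433]), 'finger_gap': np.float64(16.988)}
tcp [629.7 -81.2 190. ] delta [ 0.2032 -0.1059  0.1193] rot [ 0.3258 -0.4602 -1.1941] deg 76.0 clock 8.475
```

View pics/a4.png

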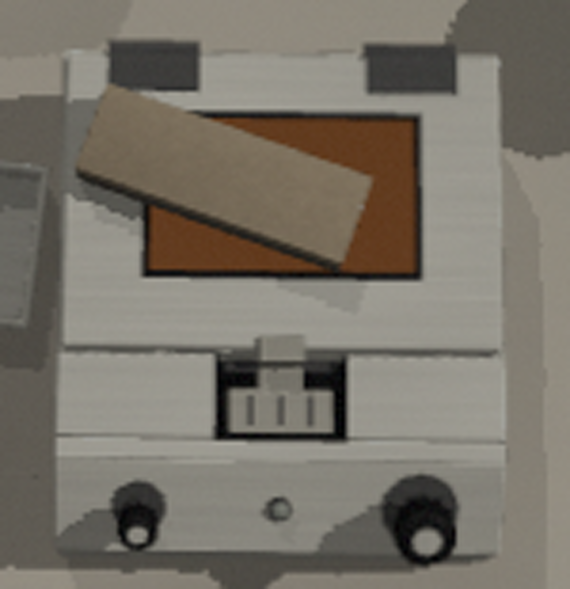

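The lamp knob is back home, with its face at (427,542) exactly as at the start. Next is the stone.

```bash
python3 -m pendant '[{"claw":0.075,"delta_pos":[0.203,-0.106,0.119],"rotation":[0.326,-0.46,-1.194]},{"claw":0.075,"delta_pos":[0.203,-0.106,0.119],"rotation":[0.326,-0.46,-1.194]},{"claw":0.075,"delta_pos":[0.203,-0.106,0.119],"rotation":[0.326,-0.46,-1.194]},{"claw":0.075,"delta_pos":[0.203,-0.106,0.119],"rotation":[0.326,-0.46,-1.194]},{"claw":0.075,"delta_pos":[0.203,-0.106,0.119],"rotation":[0.326,-0.46,-1.194]},{"claw":0.075,"delta_pos":[0.203,-0.106,0.119],"rotation":[0.326,-0.46,-1.194]},{"claw":0.075,"delta_pos":[0.203,-0.106,0.119],"rotation":[0.326,-0.46,-1.194]},{"claw":0.075,"delta_pos":[0.203,-0.106,0.119],"rotation":[0.326,-0.46,-1.194]},{"claw":0.075,"delta_pos":[0.203,-0.106,0.119],"rotation":[0.326,-0.46,-1.194]}]'
python3 - <<'E'
from h import *
show()
go([629.7,-81.2,99.5],[np.pi,0,1.205])
E
```

```text
clock: 9.6
eef_pos: [629.3, -80.9, 189.0]
eef_rot: [-3.141, -0.002, 1.202]
wrist_force: [-0.4, -1.0, -1.1]
finger_gap: 74.8
{'clock': np.float64(9.6), 'joints': array([-0.186,  0.502,  1.278,  0.002,  1.361,  0.182]), 'eef_pos': array([629.307, -80.861, 189.005]), 'eef_rot': array([-3.141e+00, -2.000e-03,  1.202e+00]), 'wrist_force': array([-0.445, -0.953, -1.052]), 'finger_gap': np.float64(74.82)}
tcp [629.7 -81.2  99.5] delta [-0.0003  0.0005  0.0895] rot [-0.0004 -0.0015 -0.0031] deg 0.0 clock 9.6
```

```bash
python3 -m pendant '[{"claw":0.075,"delta_pos":[0,0.0005,0.045],"rotation":[0,0,-0.003]},{"claw":0.075,"delta_pos":[0,0.0005,0.075],"rotation":[0,0,-0.003]},{"claw":0.075,"delta_pos":[0,0.0005,0.0895],"rotation":[0,0,-0.003]},{"claw":0.075,"delta_pos":[0,0.0005,0.0895],"rotation":[0,0,-0.003]},{"claw":0.045,"delta_pos":[0,0.0005,0.0895],"rotation":[0,0,-0.003]},{"claw":0.045,"delta_pos":[0,0.0005,0.0895],"rotation":[0,0,-0.003]},{"claw":0.045,"delta_pos":[0,0.0005,0.0895],"rotation":[0,0,-0.003]},{"claw":0.045,"delta_pos":[0,0.0005,0.0895],"rotation":[0,0,-0.003]}]' 35
python3 - <<'E'
from h import *
show()
E
```

```text
clock: 10.6
eef_pos: [630.3, -81.0, 100.3]
eef_rot: [3.14, -0.002, 1.205]
wrist_force: [1.0, -0.5, 4.5]
finger_gap: 49.4
{'clock': np.float64(10.6), 'joints': array([-0.186,  0.583,  1.368,  0.002,  1.188,  0.179]), 'eef_pos': array([630.343, -81.042, 100.322]), 'eef_rot': array([ 3.140e+00, -2.000e-03,  1.205e+00]), 'wrist_force': array([ 0.98 , -0.518,  4.51 ]), 'finger_gap': np.float64(49.422)}
```

```bash
python3 -m pendant '[{"claw":0.045,"delta_pos":[0,0,-0.02],"rotation":[0,0,0]},{"claw":0.045,"delta_pos":[0,0,-0.06],"rotation":[0,0,0]},{"claw":0.045,"delta_pos":[0,0,-0.08],"rotation":[0,0,0]}]' 40
python3 - <<'E'
from h import *
show()
go([475,130,120],[np.pi,0,1.205])
cv2.imwrite('pics/t5.png',manip.camera('scene')[:,:,::-1])
E
```

```text
clock: 10.98
eef_pos: [630.5, -81.1, 183.6]
eef_rot: [3.138, -0.002, 1.205]
wrist_force: [0.9, -0.1, -2.8]
finger_gap: 49.8
{'clock': np.float64(10.975), 'joints': array([-0.186,  0.507,  1.285,  0.002,  1.346,  0.179]), 'eef_pos': array([630.519, -81.142, 183.632]), 'eef_rot': array([ 3.138e+00, -2.000e-03,  1.205e+00]), 'wrist_force': array([ 0.907, -0.072, -2.78 ]), 'finger_gap': np.float64(49.766)}
tcp [475 130 120] delta [ 0.1414 -0.221   0.0631] rot [ 0.0039 -0.0023 -0.0001] deg 0.0 clock 10.975
```

View pics/t5.png

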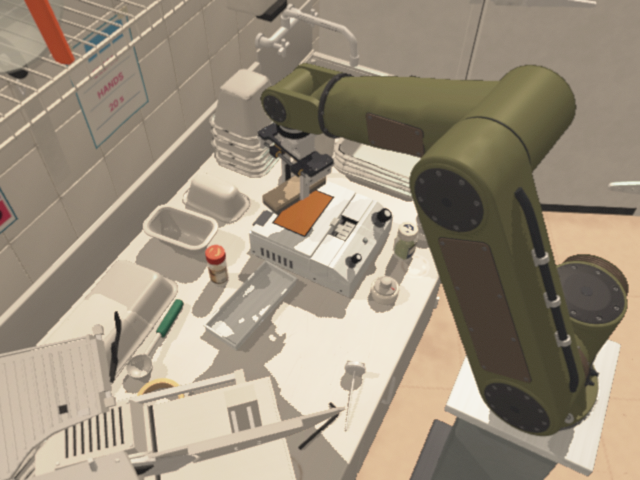

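The stone is held level above the lid at about (295,190), and the lid is bare. I'll carry it to the clear patch in front of the tray.

```bash
python3 -m pendant '[{"claw":0.045,"delta_pos":[0.025,-0.035,0],"rotation":[0,0,0]},{"claw":0.045,"delta_pos":[0.055,-0.085,0],"rotation":[0,0,0]},{"claw":0.045,"delta_pos":[0.085,-0.135,0],"rotation":[0,0,0]},{"claw":0.045,"delta_pos":[0.115,-0.18,0.01],"rotation":[0,0,0]},{"claw":0.045,"delta_pos":[0.135,-0.21,0.03],"rotation":[0.003,-0.002,0]},{"claw":0.045,"delta_pos":[0.141,-0.221,0.063],"rotation":[0.003,-0.002,0]},{"claw":0.045,"delta_pos":[0.141,-0.221,0.1],"rotation":[0.003,-0.002,0]},{"claw":0.045,"delta_pos":[0.141,-0.221,0.14],"rotation":[0.003,-0.002,0]},{"claw":0.045,"delta_pos":[0.141,-0.221,0.16],"rotation":[0.003,-0.002,0]},{"claw":0.045,"delta_pos":[0.141,-0.221,0.165],"rotation":[0.003,-0.002,0]}]'
python3 - <<'E'
from h import *
show()
cv2.imwrite('pics/t6.png',manip.camera('scene')[:,:,::-1])
go([475,130,6],[np.pi,0,1.205])
E
```

```text
clock: 12.28
eef_pos: [475.7, 129.4, 18.9]
eef_rot: [3.14, 0.0, 1.205]
wrist_force: [-0.6, -0.3, -1.9]
finger_gap: 49.6
{'clock': np.float64(12.275), 'joints': array([ 0.192,  0.423,  1.844, -0.002,  0.873,  0.559]), 'eef_pos': array([475.681, 129.421,  18.868]), 'eef_rot': array([3.14 , 0.   , 1.205]), 'wrist_force': array([-0.632, -0.304, -1.919]), 'finger_gap': np.float64(49.595)}
tcp [475 130   6] delta [ 0.0001 -0.0012  0.0132] rot [ 0.0023 -0.0001 -0.0002] deg 0.0 clock 12.325
```

View pics/t6.png

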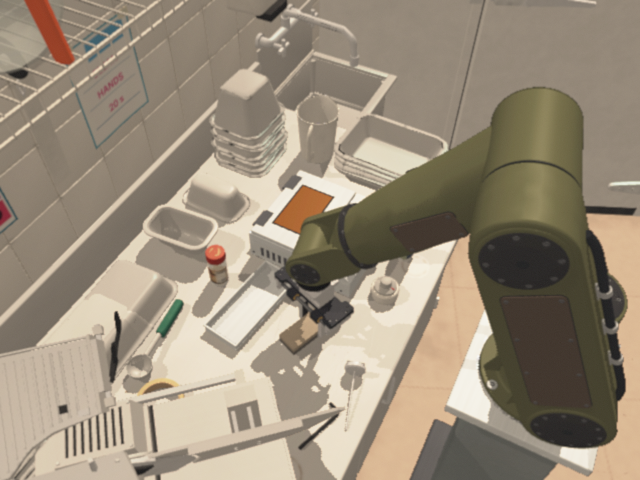

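The stone at (298,332) hangs clear between the tray and the thermometer. I'll lower it the last 13 mm gently.

```bash
python3 -m pendant '[{"claw":0.045,"delta_pos":[0,0,0.006],"rotation":[0.0015,0,0]},{"claw":0.045,"delta_pos":[0,0,0.010],"rotation":[0.0015,0,0]},{"claw":0.045,"delta_pos":[0,0,0.0125],"rotation":[0.0015,0,0]},{"claw":0.045,"delta_pos":[0,0,0.014],"rotation":[0.0015,0,0]},{"claw":0.045,"delta_pos":[0,0,0.014],"rotation":[0.0015,0,0]}]'
```

```text
clock: 12.95
eef_pos: [476.1, 129.5, 5.4]
eef_rot: [3.14, -0.0, 1.205]
wrist_force: [-0.0, -0.5, -0.7]
finger_gap: 49.5
```

```bash
python3 -m pendant '[{"claw":0.045,"delta_pos":[0,0,0.001],"rotation":[0,0,0]},{"claw":0.045,"delta_pos":[0,0,0.001],"rotation":[0,0,0]}]'
```

```text
clock: 13.2
eef_pos: [476.2, 129.5, 5.2]
eef_rot: [3.14, -0.0, 1.205]
wrist_force: [-6.9, -2.1, 11.7]
finger_gap: 49.8
```

Contact shows as 12 N upward. I'll release and retreat straight up.

```bash
python3 -m pendant '[{"claw":0.07,"delta_pos":[0,0,-0.0005],"rotation":[0,0,0]},{"claw":0.07,"delta_pos":[0,0,-0.0005],"rotation":[0,0,0]},{"claw":0.07,"delta_pos":[0,0,-0.0005],"rotation":[0,0,0]},{"claw":0.07,"delta_pos":[0,0,-0.04],"rotation":[0,0,0]},{"claw":0.07,"delta_pos":[0,0,-0.1],"rotation":[0,0,0]},{"claw":0.0,"delta_pos":[0,0,-0.15],"rotation":[0,0,0]},{"claw":0.0,"delta_pos":[0,0,-0.16],"rotation":[0,0,0]}]'
python3 - <<'E'
from h import *
show()
a=box([-85,0,83]);print(a)
go(a+[-20,0,80],[np.pi,-0.25,BY])
E
```

```text
clock: 14.08
eef_pos: [477.1, 129.8, 168.2]
eef_rot: [3.136, -0.003, 1.205]
wrist_force: [-1.0, -0.2, -0.5]
finger_gap: 53.7
{'clock': np.float64(14.075), 'joints': array([ 0.192,  0.208,  1.726, -0.   ,  1.201,  0.558]), 'eef_pos': array([477.099, 129.768, 168.243]), 'eef_rot': array([ 3.136e+00, -3.000e-03,  1.205e+00]), 'wrist_force': array([-0.97 , -0.187, -0.479]), 'finger_gap': np.float64(53.746)}
[ 512.21874181 -109.01513119   83.        ]
tcp [ 492.2 -109.   163. ] delta [-0.2176  0.0995  0.0051] rot [-0.1501  0.2117  1.2195] deg 71.0 clock 14.075
```

```bash
python3 -m pendant '[{"claw":0.0,"delta_pos":[-0.217,0.1,0],"rotation":[-0.15,0.212,1.22]},{"claw":0.0,"delta_pos":[-0.217,0.1,0],"rotation":[-0.15,0.212,1.22]},{"claw":0.0,"delta_pos":[-0.217,0.1,0],"rotation":[-0.15,0.212,1.22]},{"claw":0.0,"delta_pos":[-0.217,0.1,0],"rotation":[-0.15,0.212,1.22]},{"claw":0.0,"delta_pos":[-0.217,0.1,0],"rotation":[-0.15,0.212,1.22]},{"claw":0.0,"delta_pos":[-0.217,0.1,0],"rotation":[-0.15,0.212,1.22]},{"claw":0.0,"delta_pos":[-0.217,0.1,0],"rotation":[-0.15,0.212,1.22]},{"claw":0.0,"delta_pos":[-0.217,0.1,0],"rotation":[-0.15,0.212,1.22]},{"claw":0.0,"delta_pos":[-0.217,0.1,0],"rotation":[-0.15,0.212,1.22]}]'
python3 - <<'E'
from h import *
show()
a=box([-84,0,83]);r=[np.pi,-0.25,BY]
go(a+[0,0,12],r);go(a-[0,0,8],r)
t=manip.camera('top')[:,:,::-1];cv2.imwrite('pics/t7.png',t);zoom(manip.camera('scene')[:,:,::-1],200,160,450,360,3,'pics/s7.png')
E
```

```text
clock: 15.2
eef_pos: [492.8, -108.6, 167.7]
eef_rot: [-3.142, -0.249, -0.019]
wrist_force: [-0.1, -0.3, 0.5]
finger_gap: 0.5
{'clock': np.float64(15.2), 'joints': array([-0.33 ,  0.1  ,  1.874,  0.094,  0.932,  1.212]), 'eef_pos': array([ 492.788, -108.606,  167.689]), 'eef_rot': array([-3.142, -0.249, -0.019]), 'wrist_force': array([-0.058, -0.349,  0.546]), 'finger_gap': np.float64(0.455)}
tcp [ 513.2 -109.    95. ] delta [0.0019 0.0001 0.0755] rot [-0.0006  0.001   0.0022] deg 0.0 clock 15.2
tcp [ 513.2 -109.    75. ] delta [-0.003   0.0001  0.0949] rot [-0.0006  0.001   0.0022] deg 0.0 clock 15.2
```

View pics/t7.png

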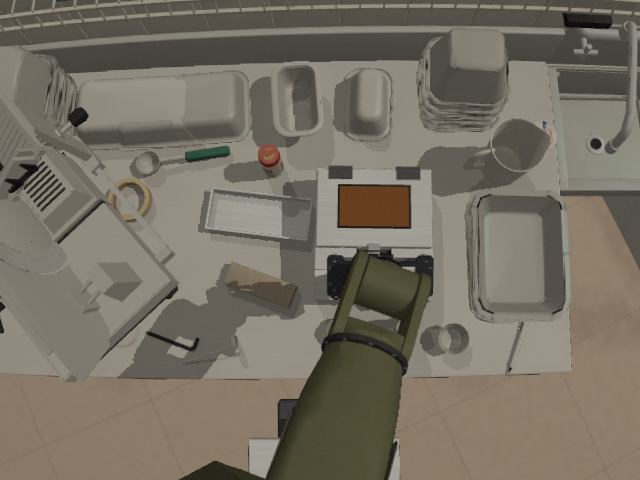

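View pics/s7.png

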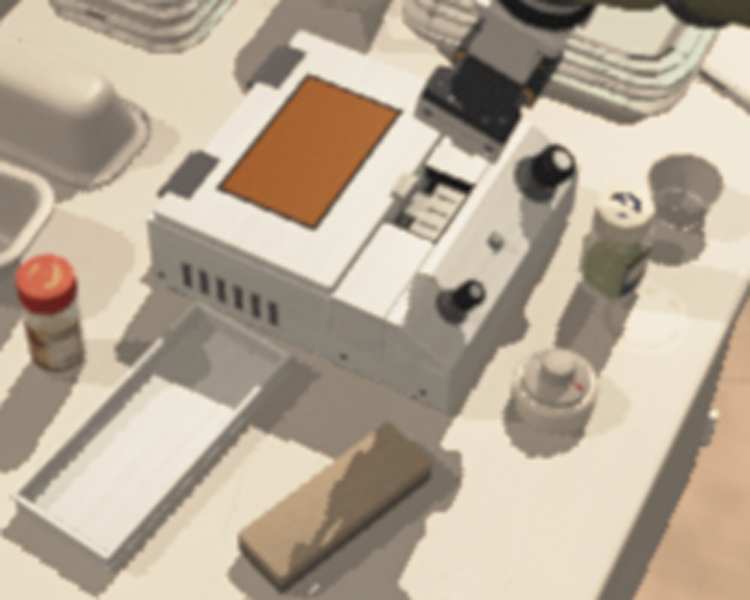

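The stone lies flat on the table at about (260,285) in the top view, the lid is bare and both knobs are in. I'll press the tongue.

```bash
python3 -m pendant '[{"claw":0.0,"delta_pos":[0.002,0,0.045],"rotation":[0,0,0]},{"claw":0.0,"delta_pos":[0.002,0,0.0755],"rotation":[0,0,0]},{"claw":0.0,"delta_pos":[-0.001,0,0.087],"rotation":[0,0,0]},{"claw":0.0,"delta_pos":[-0.002,0,0.092],"rotation":[0,0,0]},{"claw":0.0,"delta_pos":[-0.003,0,0.095],"rotation":[0,0,0]},{"claw":0.0,"delta_pos":[-0.003,0,0.096],"rotation":[0,0,0]}]'
python3 - <<'E'
from h import *
show()
cv2.imwrite('pics/t8.png',manip.camera('scene')[:,:,::-1])
E
```

```text
clock: 16.05
eef_pos: [512.1, -108.9, 74.5]
eef_rot: [-3.141, -0.246, -0.019]
wrist_force: [-22.8, -0.2, 16.9]
finger_gap: 0.5
{'clock': np.float64(16.05), 'joints': array([-0.317,  0.277,  1.91 ,  0.109,  0.722,  1.199]), 'eef_pos': array([ 512.056, -108.92 ,   74.531]), 'eef_rot': array([-3.141, -0.246, -0.019]), 'wrist_force': array([-22.824,  -0.177,  16.891]), 'finger_gap': np.float64(0.459)}
```

View pics/t8.png

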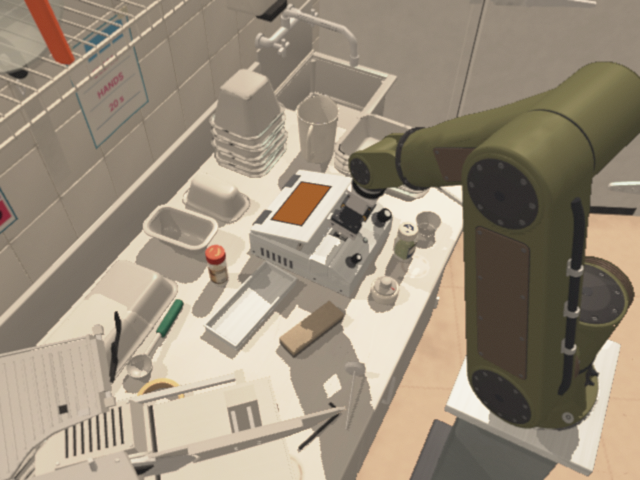

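The lid has come free and is rising, with its panel edge lifted at about (320,200). There is a −23 N x-force on the finger from the hook arm, so I'll back off along the tool axis.

```bash
python3 -m pendant '[{"claw":0.0,"delta_pos":[-0.003,0,-0.01],"rotation":[0,0,0]},{"claw":0.0,"delta_pos":[-0.01,0,-0.06],"rotation":[0,0,0]},{"claw":0.0,"delta_pos":[-0.05,0,-0.12],"rotation":[0,0,0]},{"claw":0.045,"delta_pos":[-0.1,0,-0.16],"rotation":[0,0,0]},{"claw":0.045,"delta_pos":[-0.12,0,-0.16],"rotation":[0,0,0]},{"claw":0.045,"delta_pos":[-0.12,0,-0.16],"rotation":[0,0,0]},{"claw":0.045,"delta_pos":[-0.12,0,-0.16],"rotation":[0,0,0]},{"claw":0.045,"delta_pos":[-0.12,0,-0.16],"rotation":[0,0,0]},{"claw":0.045,"delta_pos":[-0.12,0,-0.16],"rotation":[0,0,0]},{"claw":0.045,"delta_pos":[-0.12,0,-0.16],"rotation":[0,0,0]}]'
python3 -m pendant '[{"claw":0.045,"delta_pos":[0,0,0],"rotation":[0,0,0]},{"claw":0.045,"delta_pos":[0,0,0],"rotation":[0,0,0]},{"claw":0.045,"delta_pos":[0,0,0],"rotation":[0,0,0]},{"claw":0.045,"delta_pos":[0,0,0],"rotation":[0,0,0]},{"claw":0.045,"delta_pos":[0,0,0],"rotation":[0,0,0]},{"claw":0.045,"delta_pos":[0,0,0],"rotation":[0,0,0]},{"claw":0.045,"delta_pos":[0,0,0],"rotation":[0,0,0]},{"claw":0.045,"delta_pos":[0,0,0],"rotation":[0,0,0]},{"claw":0.045,"delta_pos":[0,0,0],"rotation":[0,0,0]},{"claw":0.045,"delta_pos":[0,0,0],"rotation":[0,0,0]}]'
python3 - <<'E'
from h import *
show()
t=manip.camera('top')[:,:,::-1];cv2.imwrite('pics/t9.png',t);zoom(t,290,120,450,310,3.1,'pics/z9.png')
cv2.imwrite('pics/s9.png',manip.camera('scene')[:,:,::-1])
E
```

```text
clock: 17.35
eef_pos: [356.9, -106.0, 200.3]
eef_rot: [-3.141, -0.245, -0.018]
wrist_force: [-0.4, 0.6, 0.3]
finger_gap: 44.8
clock: 18.6
eef_pos: [356.9, -106.0, 200.3]
eef_rot: [-3.141, -0.245, -0.018]
wrist_force: [-0.1, -0.0, -0.6]
finger_gap: 44.9
{'clock': np.float64(18.6), 'joints': array([-0.465, -0.261,  2.124,  0.121,  1.06 ,  1.077]), 'eef_pos': array([ 356.861, -106.032,  200.33 ]), 'eef_rot': array([-3.141, -0.245, -0.018]), 'wrist_force': array([-0.052, -0.004, -0.622]), 'finger_gap': np.float64(44.857)}
```

View pics/z9.png

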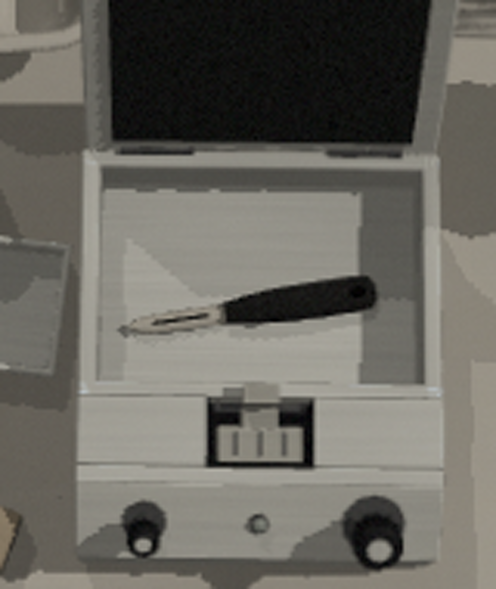

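View pics/s9.png

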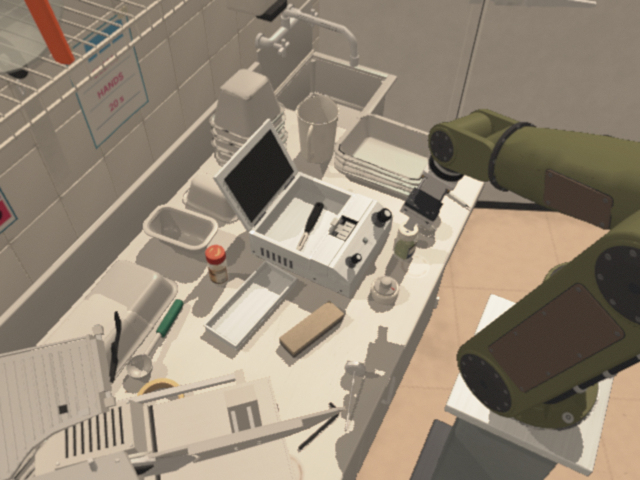

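The lid stands open and the peeler lies in the well. In the crop its black handle runs from (222,312) to (376,292), with the blade tip at (120,330). I'll measure it by mask.

```bash
python3 - <<'E'
from h import *
t=cv2.imread('pics/t9.png')
g=cv2.cvtColor(t,cv2.COLOR_BGR2GRAY)[195:235,330:420]
m=(g<55).astype(np.uint8);n,l,st,c=cv2.connectedComponentsWithStats(m);i=1+np.argmax(st[1:,4]);print(st[i],np.median(g))
ys,xs=np.nonzero(l==i);P=onz('top',np.c_[xs+330,ys+195],52)[:,:2]
r=cv2.minAreaRect(P.astype(np.float32));print(r)
C=P-P.mean(0);w,v=np.linalg.eigh(C.T@C);d=v[:,1];d=d if d[1]>0 else -d
s=C@d;q=C@np.array([-d[1],d[0]])
print(P.mean(0),'ends',P.mean(0)+s.min()*d,P.mean(0)+s.max()*d,'len',np.ptp(s),'wid',np.ptp(q),'ang',np.arctan2(d[1],d[0]))
tip=onz('top',[[290+120/3.1,120+330/3.1]],43);print('tip',tip)
mid=P.mean(0)+(s.min()+65)*d;print('mid',mid, 'boxframe',mid-BT)
E
```

```text
[ 32  14  50  15 497] 145.0
((609.8101806640625, -140.7595672607422), (23.78888702392578, 103.5305404663086), 7.850334167480469)
[ 610.29460882 -143.49020138] ends [ 616.70871634 -192.08239079] [603.15514802 -89.40285858] len 103.5701962379438 wid 23.96029805688754 ang 1.7020363435436299
tip [[593.37827634 -18.55178013  43.        ]]
mid [ 608.2025826 -127.6413659] boxframe [ 11.0025826 -16.8413659]
```

```bash
python3 - <<'E'
from h import *
go([608.3,-127.2,165],[np.pi-0.08,0,1.705])
E
```

```text
tcp [ 608.3 -127.2  165. ] delta [0.2357 0.0166 0.0953] rot [ 0.1513 -0.1131 -1.7175] deg 99.0 clock 18.7
```

```bash
python3 -m pendant '[{"claw":0.045,"delta_pos":[0.05,0.004,0.01],"rotation":[0.151,-0.113,-1.717]},{"claw":0.045,"delta_pos":[0.08,0.006,0.02],"rotation":[0.151,-0.113,-1.717]},{"claw":0.045,"delta_pos":[0.11,0.008,0.03],"rotation":[0.151,-0.113,-1.717]},{"claw":0.045,"delta_pos":[0.14,0.01,0.05],"rotation":[0.151,-0.113,-1.717]},{"claw":0.045,"delta_pos":[0.17,0.012,0.06],"rotation":[0.151,-0.113,-1.717]},{"claw":0.045,"delta_pos":[0.2,0.014,0.07],"rotation":[0.151,-0.113,-1.717]},{"claw":0.045,"delta_pos":[0.236,0.0166,0.09],"rotation":[0.151,-0.113,-1.717]},{"claw":0.045,"delta_pos":[0.236,0.0166,0.095],"rotation":[0.151,-0.113,-1.717]},{"claw":0.045,"delta_pos":[0.236,0.0166,0.095],"rotation":[0.151,-0.113,-1.717]},{"claw":0.045,"delta_pos":[0.236,0.0166,0.095],"rotation":[0.151,-0.113,-1.717]}]'
python3 - <<'E'
from h import *
show()
r=[np.pi-0.08,0,1.705]
go([608.3,-127.2,100],r);go([608.3,-127.2,45],r)
E
```

```text
clock: 19.95
eef_pos: [608.6, -127.1, 165.0]
eef_rot: [3.062, -0.0, 1.705]
wrist_force: [0.9, 0.5, 0.6]
finger_gap: 44.8
{'clock': np.float64(19.95), 'joints': array([-0.279,  0.448,  1.416,  0.034,  1.204, -0.424]), 'eef_pos': array([ 608.587, -127.063,  164.997]), 'eef_rot': array([ 3.062, -0.   ,  1.705]), 'wrist_force': array([0.891, 0.489, 0.648]), 'finger_gap': np.float64(44.787)}
tcp [ 608.3 -127.2  100. ] delta [-0.0001 -0.0055  0.0648] rot [-0.0004 -0.0001  0.0005] deg 0.0 clock 19.95
tcp [ 608.3 -127.2   45. ] delta [-1.000e-04 -9.800e-03  1.196e-01] rot [-0.0004 -0.0001  0.0005] deg 0.0 clock 19.95
```

```bash
python3 -m pendant '[{"claw":0.045,"delta_pos":[0,-0.004,0.045],"rotation":[0,0,0]},{"claw":0.045,"delta_pos":[0,-0.007,0.085],"rotation":[0,0,0]},{"claw":0.045,"delta_pos":[0,-0.009,0.108],"rotation":[0,0,0]},{"claw":0.045,"delta_pos":[0,-0.0098,0.117],"rotation":[0,0,0]},{"claw":0.045,"delta_pos":[0,-0.0098,0.1195],"rotation":[0,0,0]},{"claw":0.045,"delta_pos":[0,-0.0098,0.1195],"rotation":[0,0,0]}]'
python3 - <<'E'
from h import *
show()
s=manip.camera('scene')[:,:,::-1];zoom(s,220,110,420,280,3.5,'pics/s10.png')
E
```

```text
clock: 20.7
eef_pos: [608.8, -127.2, 46.1]
eef_rot: [3.061, 0.0, 1.705]
wrist_force: [0.5, -0.8, -0.4]
finger_gap: 45.0
{'clock': np.float64(20.7), 'joints': array([-0.279,  0.583,  1.513,  0.039,  0.972, -0.434]), 'eef_pos': array([ 608.8  , -127.233,   46.065]), 'eef_rot': array([3.061, 0.   , 1.705]), 'wrist_force': array([ 0.514, -0.816, -0.412]), 'finger_gap': np.float64(45.01)}
```

View pics/s10.png

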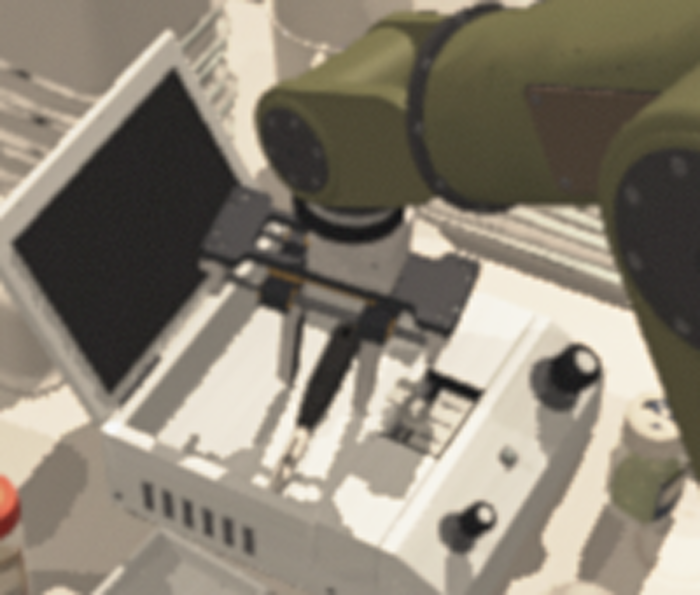

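The fingers straddle the handle in the well, with finger tips at (290,375) and (365,385) in the crop. The body is clear of the lid. I'll close and lift a little.

```bash
python3 -m pendant '[{"claw":0.018,"delta_pos":[0,0,0.001],"rotation":[0,0,0]},{"claw":0.018,"delta_pos":[0,0,0.001],"rotation":[0,0,0]},{"claw":0.018,"delta_pos":[0,0,0.001],"rotation":[0,0,0]},{"claw":0.018,"delta_pos":[0,0,0.001],"rotation":[0,0,0]},{"claw":0.018,"delta_pos":[0,0,0.001],"rotation":[0,0,0]}]' 25
python3 - <<'E'
from h import *
show()
E
```

```text
clock: 21.38
eef_pos: [609.1, -127.2, 45.4]
eef_rot: [3.06, 0.001, 1.705]
wrist_force: [-1.1, 0.9, 2.4]
finger_gap: 21.8
{'clock': np.float64(21.375), 'joints': array([-0.279,  0.584,  1.513,  0.039,  0.97 , -0.434]), 'eef_pos': array([ 609.06 , -127.223,   45.448]), 'eef_rot': array([3.060e+00, 1.000e-03, 1.705e+00]), 'wrist_force': array([-1.111,  0.903,  2.368]), 'finger_gap': np.float64(21.782)}
```

```bash
python3 -m pendant '[{"claw":0.018,"delta_pos":[0,0.001,-0.015],"rotation":[0,0,0]},{"claw":0.018,"delta_pos":[0,0.004,-0.05],"rotation":[0,0,0]},{"claw":0.018,"delta_pos":[0,0.007,-0.09],"rotation":[0,0,0]},{"claw":0.018,"delta_pos":[0,0.008,-0.105],"rotation":[0,0,0]},{"claw":0.018,"delta_pos":[0,0.008,-0.105],"rotation":[0,0,0]}]'
python3 - <<'E'
from h import *
show()
s=manip.camera('scene')[:,:,::-1];zoom(s,200,110,400,280,3.5,'pics/s11.png')
go([621,114,150],[np.pi-0.08,0,1.435])
E
```

```text
clock: 22.0
eef_pos: [608.6, -127.3, 151.2]
eef_rot: [3.059, 0.001, 1.705]
wrist_force: [-0.8, 0.1, -1.8]
finger_gap: 21.5
{'clock': np.float64(22.0), 'joints': array([-0.279,  0.459,  1.434,  0.035,  1.173, -0.426]), 'eef_pos': array([ 608.593, -127.283,  151.176]), 'eef_rot': array([3.059e+00, 1.000e-03, 1.705e+00]), 'wrist_force': array([-0.767,  0.124, -1.821]), 'finger_gap': np.float64(21.504)}
tcp [621 114 150] delta [0.2373 0.0449 0.0034] rot [ 0.0006 -0.0214  0.2692] deg 15.0 clock 22.05
```

View pics/s11.png

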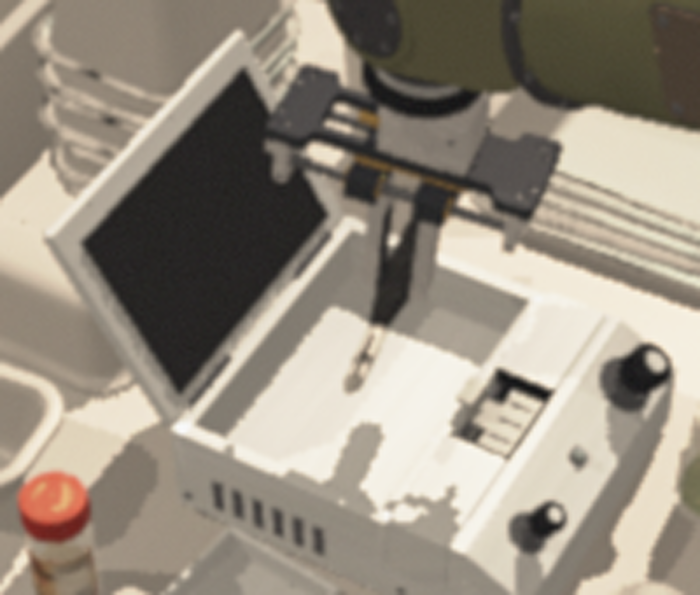

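The peeler is lifted, with the blade at (355,380) in the crop, and is clear of the rim. I'll carry it over the tray and check its tilt there.

```bash
python3 -m pendant '[{"claw":0.018,"delta_pos":[0.03,0.006,0],"rotation":[0,0,0.05]},{"claw":0.018,"delta_pos":[0.08,0.016,0],"rotation":[0,-0.006,0.1]},{"claw":0.018,"delta_pos":[0.13,0.026,0],"rotation":[0,-0.012,0.15]},{"claw":0.018,"delta_pos":[0.18,0.035,0],"rotation":[0,-0.017,0.2]},{"claw":0.018,"delta_pos":[0.22,0.042,0.003],"rotation":[0,-0.021,0.25]},{"claw":0.018,"delta_pos":[0.237,0.045,0.003],"rotation":[0,-0.021,0.269]},{"claw":0.018,"delta_pos":[0.237,0.045,0.003],"rotation":[0,-0.021,0.269]},{"claw":0.018,"delta_pos":[0.237,0.045,0.003],"rotation":[0,-0.021,0.269]}]'
python3 - <<'E'
from h import *
show()
s=manip.camera('scene')[:,:,::-1];zoom(s,170,160,370,360,3,'pics/s12.png')
t=manip.camera('top')[:,:,::-1];zoom(t,190,140,350,260,5,'pics/t12.png')
E
```

```text
clock: 23.05
eef_pos: [620.8, 112.9, 149.4]
eef_rot: [3.062, 0.0, 1.435]
wrist_force: [0.2, -0.9, -0.9]
finger_gap: 21.5
{'clock': np.float64(23.05), 'joints': array([ 0.131,  0.483,  1.404, -0.023,  1.179,  0.274]), 'eef_pos': array([620.814, 112.871, 149.402]), 'eef_rot': array([3.062, 0.   , 1.435]), 'wrist_force': array([ 0.229, -0.921, -0.933]), 'finger_gap': np.float64(21.465)}
```

View pics/s12.png

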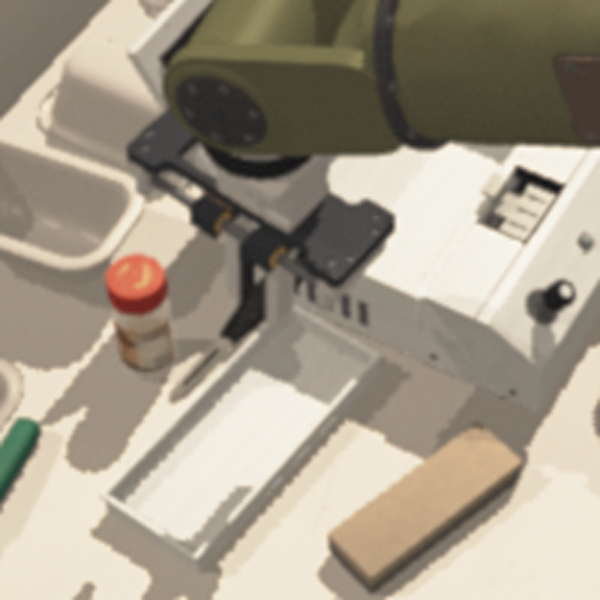

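View pics/t12.png

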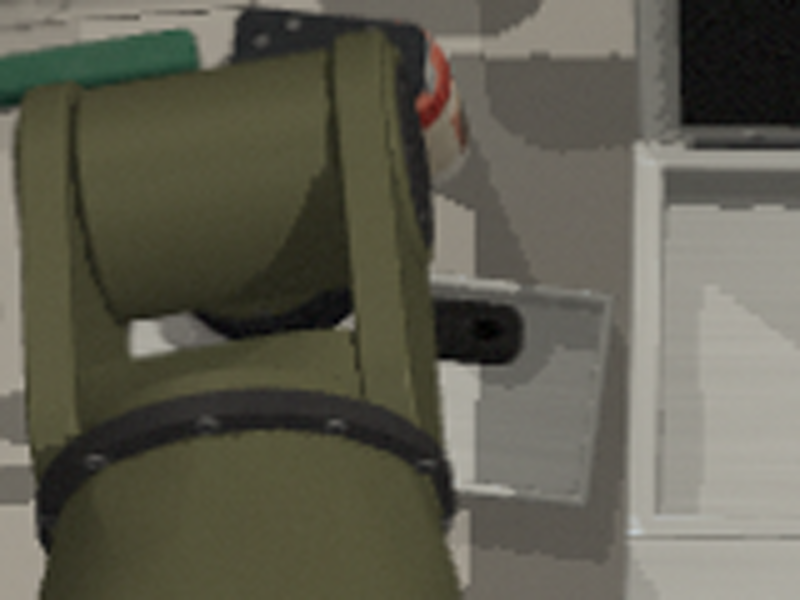

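```bash
python3 - <<'E'
from h import *
d=np.array([np.cos(1.435),np.sin(1.435)])
for z in(150,130,110):
    p=np.r_[np.array([620.8,112.9])+105*d,z];print(z,((proj('scene',p)[0]-[170,160])*3).round())
p=np.r_[np.array([620.8,112.9])-65*d,158];print(((proj('top',p)[0]-[190,140])*5).round())
E
```

```text
150 [163. 400.]
130 [166. 417.]
110 [168. 433.]
[513. 330.]
```

The peeler is level, with the observed tip at (175,393) against (163,400) predicted. I'll lower it into the tray.

```bash
python3 - <<'E'
from h import *
r=[np.pi-0.08,0,1.435]
go([621,113.5,60],r);go([621,113.5,15],r);go([621,113.5,9],r)
E
```

```text
tcp [621.  113.5  60. ] delta [ 0.0008 -0.0073  0.0897] rot [-0.     -0.0001 -0.0007] deg 0.0 clock 23.15
tcp [621.  113.5  15. ] delta [ 0.0008 -0.0109  0.1345] rot [-0.     -0.0001 -0.0007] deg 0.0 clock 23.15
tcp [621.  113.5   9. ] delta [ 0.0008 -0.0114  0.1405] rot [-0.     -0.0001 -0.0007] deg 0.0 clock 23.15
```

```bash
python3 -m pendant '[{"claw":0.018,"delta_pos":[0.001,-0.002,0.03],"rotation":[0,0,0]},{"claw":0.018,"delta_pos":[0.001,-0.006,0.075],"rotation":[0,0,0]},{"claw":0.018,"delta_pos":[0.001,-0.008,0.105],"rotation":[0,0,0]},{"claw":0.018,"delta_pos":[0.001,-0.01,0.125],"rotation":[0,0,0]},{"claw":0.018,"delta_pos":[0.001,-0.011,0.133],"rotation":[0,0,0]},{"claw":0.018,"delta_pos":[0.001,-0.011,0.137],"rotation":[0,0,0]},{"claw":0.018,"delta_pos":[0.001,-0.011,0.1395],"rotation":[0,0,0]}]'
python3 - <<'E'
from h import *
show()
s=manip.camera('scene')[:,:,::-1];zoom(s,170,160,370,360,3,'pics/s13.png')
E
```

```text
clock: 24.02
eef_pos: [621.9, 113.7, 10.8]
eef_rot: [3.06, -0.001, 1.434]
wrist_force: [-0.3, -0.4, -1.0]
finger_gap: 21.4
{'clock': np.float64(24.025), 'joints': array([ 0.132,  0.651,  1.495, -0.027,  0.916,  0.284]), 'eef_pos': array([621.884, 113.682,  10.807]), 'eef_rot': array([ 3.060e+00, -1.000e-03,  1.434e+00]), 'wrist_force': array([-0.317, -0.404, -1.03 ]), 'finger_gap': np.float64(21.411)}
```

View pics/s13.png

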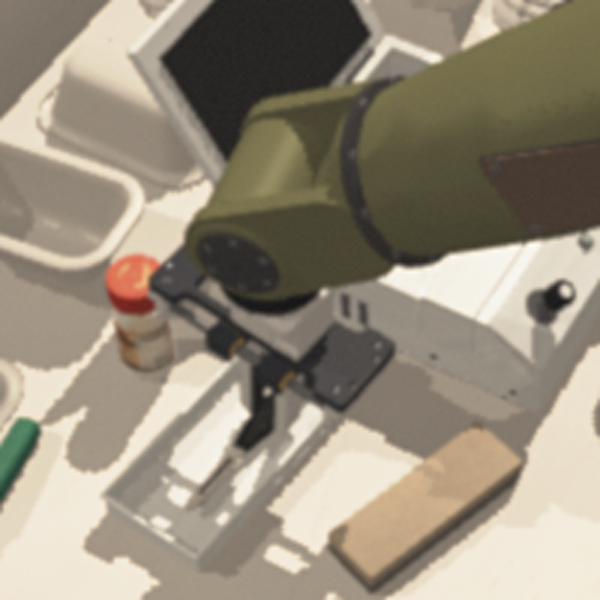

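The peeler hangs inside the tray walls and the jar at (138,310) is untouched. I'll go down the last few millimetres to contact.

```bash
python3 -m pendant '[{"claw":0.018,"delta_pos":[0,0,0.0015],"rotation":[0,0,0]},{"claw":0.018,"delta_pos":[0,0,0.0025],"rotation":[0,0,0]},{"claw":0.018,"delta_pos":[0,0,0.0025],"rotation":[0,0,0]}]'
```

```text
clock: 24.45
eef_pos: [622.2, 113.7, 8.5]
eef_rot: [3.06, -0.001, 1.434]
wrist_force: [-0.7, 1.5, 3.5]
finger_gap: 21.5
```

```bash
python3 -m pendant '[{"claw":0.034,"delta_pos":[0,0,0],"rotation":[0,0,0]},{"claw":0.034,"delta_pos":[0,0,0],"rotation":[0,0,0]},{"claw":0.034,"delta_pos":[0,0,0],"rotation":[0,0,0]},{"claw":0.034,"delta_pos":[0,0.002,-0.03],"rotation":[0,0,0]},{"claw":0.034,"delta_pos":[0,0.007,-0.09],"rotation":[0,0,0]},{"claw":0.034,"delta_pos":[0,0.012,-0.15],"rotation":[0,0,0]},{"claw":0.034,"delta_pos":[0,0.1,-0.2],"rotation":[0,0,0]},{"claw":0.034,"delta_pos":[-0.05,0.15,-0.2],"rotation":[0,0,0]}]'
python3 - <<'E'
from h import *
show();go([400,-180,260],[np.pi-0.08,0,1.0])
E
```

```text
clock: 25.45
eef_pos: [721.2, 69.8, 213.8]
eef_rot: [3.056, -0.002, 1.437]
wrist_force: [0.1, 0.3, -0.9]
finger_gap: 33.9
{'clock': np.float64(25.45), 'joints': array([ 0.051,  0.654,  0.993, -0.014,  1.411,  0.186]), 'eef_pos': array([721.245,  69.781, 213.818]), 'eef_rot': array([ 3.056e+00, -2.000e-03,  1.437e+00]), 'wrist_force': array([ 0.091,  0.319, -0.946]), 'finger_gap': np.float64(33.883)}
tcp [ 400 -180  260] delta [-0.2902 -0.2801 -0.0709] rot [ 0.0051 -0.0378  0.4357] deg 25.0 clock 25.45
```

I mixed up the y sign and drifted toward the back, but nothing was touched. I'll bring the arm forward first, then aside.

```bash
python3 -m pendant '[{"claw":0.034,"delta_pos":[0,-0.06,-0.01],"rotation":[0,0,0]},{"claw":0.034,"delta_pos":[0,-0.12,-0.03],"rotation":[0,0,0]},{"claw":0.034,"delta_pos":[0,-0.18,-0.05],"rotation":[0,0,0]},{"claw":0.034,"delta_pos":[0,-0.24,-0.07],"rotation":[0,0,0]},{"claw":0.034,"delta_pos":[-0.05,-0.27,-0.07],"rotation":[0,0,0]},{"claw":0.034,"delta_pos":[-0.11,-0.28,-0.07],"rotation":[0,0,0]},{"claw":0.034,"delta_pos":[-0.17,-0.28,-0.07],"rotation":[0,0,0]},{"claw":0.034,"delta_pos":[-0.23,-0.28,-0.07],"rotation":[0,0,0]},{"claw":0.034,"delta_pos":[-0.29,-0.28,-0.07],"rotation":[0,0,0]},{"claw":0.034,"delta_pos":[-0.29,-0.28,-0.07],"rotation":[0,0,0]}]'
python3 - <<'E'
from h import *
show()
t=manip.camera('top')[:,:,::-1];cv2.imwrite('pics/tf.png',t);cv2.imwrite('pics/sf.png',manip.camera('scene')[:,:,::-1]);zoom(t,190,140,350,260,5,'pics/tfz.png')
E
```

```text
clock: 26.7
eef_pos: [399.3, -182.9, 258.9]
eef_rot: [3.056, -0.002, 1.432]
wrist_force: [-0.0, 0.9, -0.4]
finger_gap: 34.3
{'clock': np.float64(26.7), 'joints': array([-0.534, -0.043,  1.785,  0.035,  1.322, -0.403]), 'eef_pos': array([ 399.283, -182.909,  258.943]), 'eef_rot': array([ 3.056e+00, -2.000e-03,  1.432e+00]), 'wrist_force': array([-0.037,  0.886, -0.392]), 'finger_gap': np.float64(34.291)}
```

View pics/tf.png

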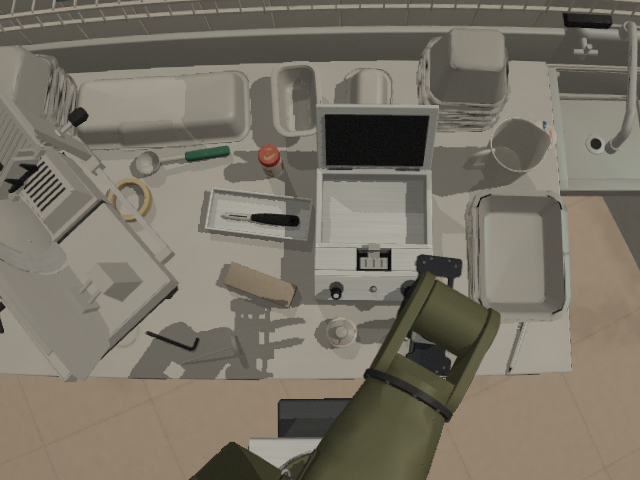

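View pics/tfz.png

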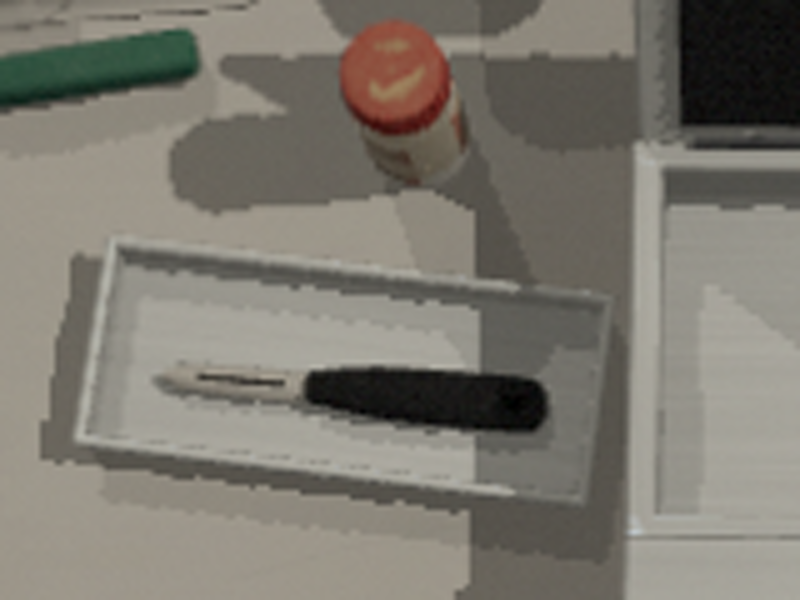

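View pics/sf.png

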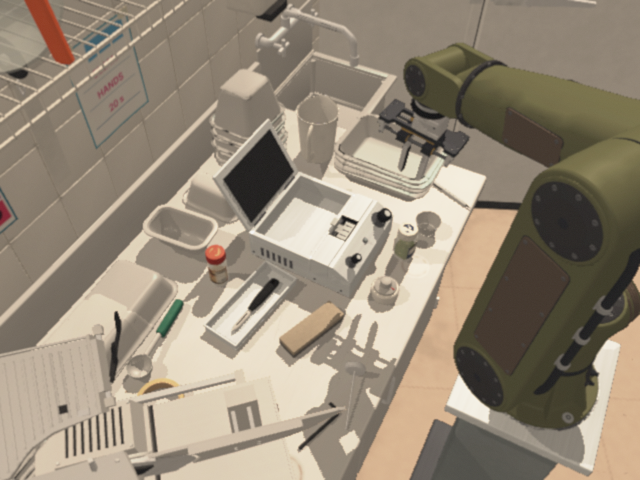

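The peeler lies flat in the tray at (260,218) in the top view, and the stone lies flat at (260,285). The lid is open and both knobs are in. The jars, timer and ramekin stand where they did, and the arm is clear, so I'm handing in.

```bash
python3 -c "
from cell import manip
print(manip.sign_off())"
```

```text
the job is handed in; nothing more can be done
None
```

The job is done in the order asked and handed in at about 27 s on the clock (limit 72 s).

- **Lamp:** I pulled the lamp knob out about 12.8 mm until it clicked. I let go for a little over 3.5 s, then pushed it home with a firm final press of about 41 N at the fingertips. A picture taken after the push shows the knob where it started.
- **Whetstone:** I lifted it off the lid and set it flat on the clear table patch in front of the tray, with contact felt before release.
- **Lid and peeler:** I pressed the tongue and the lid sprang fully open. I then laid the peeler flat in the tray, lowering it to light contact before letting go.

**Last checks:** In the final pictures the peeler is flat inside the tray walls, the stone is flat on the table and the lid is open. The fan knob is still in, and the jars, timer and ramekin look unmoved. The arm was clear of everything, with a wrist force under 1 N.

**Not quite clean:**
- A finger leaned on the hook's upright arm with about 23 N while pressing the tongue.
- After releasing the peeler I got one direction wrong and the arm drifted toward the back. The wrist force stayed near zero and nothing was touched.
- I saw no lamp light in the pictures, so on and off are judged from the knob's travel and position only.

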